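# Feed a broken kiln-shelf piece under the sprung dust lid of the scrap box

## Task

A sharp broken piece of kiln shelf lies on the feed tray of the scrap box: get it into the box without picking it up. With one fingertip press the thumb plate down and hold the sprung dust lid open, and meanwhile with the other fingertip push the piece along the tray and under the open lid until it drops in; then let go so that the lid springs fully shut. Never lift or carry the piece, and leave the bowl, beaker, kiln prop and brush where they are.

Things in the scene. Friction and masses are not known exactly. Their poses are not given: they have to be found in the camera images.
- scrap_box: Narrow grey sheet-steel scrap box fixed to the bench, hollow, floor 4 mm thick. Origin: on the bench below the inner end of its feed tray; +x runs from the tray's open front end to the mouth and into the box, +y to the thumb-plate side, z up. It reaches from x -168 to +107 and y -57 to +45 mm; its walls end level with the tray deck, 20 mm higher round the mouth.
- tray (a point): Middle of the feed tray, on its flat bare-metal deck, 100 mm above the bench; axes as scrap_box. The deck runs from scrap_box x -168 (open end, no rim) to x 0 (edge of the mouth), between rims 14 mm high whose inner faces are at y +18 and y -53 mm.
- mouth (a point): Edge of the mouth, where the tray deck ends (scrap_box x 0, y 0), at deck height; axes as scrap_box. The mouth is an open drop into the hollow box from x 0 to +103, y -53 to +41 mm: what is pushed more than halfway over the edge falls in.
- hinge (a point): On the axis of the lid's hinge rod (r 3 mm), which runs along scrap_box x at y +45, 122 mm above the bench, 22 mm above the deck; axes as scrap_box.
- dust_lid (a joint): Lid angle, rad: 0 = shut, level; grows as the thumb plate is pressed down and the lid rises; stop at 0.60. A 3 mm sheet rocking on the rod, top face 5 mm above the rod axis. On the -y side it covers the mouth, x +2 to +108, 99 mm wide; on the +y side it is the thumb plate. A spring shuts it: 2.5 to 5 N of finger 25 mm out from the rod opens it. Wide open its free edge is 82 mm above the deck.
- skirt (a point): Middle of the lower edge of the lid's skirt, the folded-down strip (3 mm thick, scrap_box x +2 to +5) that shuts off the inner end of the tray; moves with the lid. Shut, it is 6 mm above deck height. With the lid at 0.5 rad the lower edge is about 22 mm above deck height at scrap_box y +10 and by more further to -y.
- thumb_plate (a point): Top face of the thumb plate, 28 mm out from the hinge rod, midway along it; moves with the lid. It lies outside the box, from scrap_box x -125 to +60 (beside tray and mouth) and from the rod to 48 mm out (rolled edge, 6 mm thick). Shut, its top is 127 mm above the bench; free space below. A fingertip whose side next to the rod is 30 mm from it, 9 mm above deck height, holds the lid near 0.56 rad.
- shard: The broken piece of kiln shelf, buff ceramic, about 48 x 36 mm and 15 mm thick, about 60 g, lying flat on the tray. Origin: centre of its underside; its straight edge is 24 mm to its -x (towards the tray's open front, turned by up to 0.25 rad), its broken pointed end 24 mm to its +x, its sides 18 mm to +y and -y.
- bowl: Biscuit-fired bowl, 124 mm across, 65 mm high, bystander on the bench on the -y side of the box; origin at the centre of its foot.
- beaker: Biscuit-fired beaker, 68 mm across, 85 mm high, bystander on the +y side of the box; origin at the centre of its foot.
- kiln_prop: Square ceramic kiln prop standing upright, 36 x 36 x 75 mm, bystander on the +y side of the box; origin at the centre of its foot.
- brush: Brush lying on the bench, bystander on the -y side of the box; origin under its middle.
There are look-alikes about, which are no part of the job. Leave any black or pink look-alike of the shard alone.

How it is judged:
By the outcome, as a careful person would: the job done as asked, in the order asked, and still so for the second after the job is handed in, with the robot touching nothing.
It also fails if it takes over 35 s, if anything falls off the work surface, if the arm or the gripper's body presses on something with over 40 N, if the wrist force passes 120 N, or if a joint passes its speed limit or range.

## Robot

A 6-joint arm with a two-finger parallel gripper is mounted at the origin on the work surface. World frame = base frame: x ahead of the robot, y to its left, z up, the work surface at z = 0. Lengths are in mm, angles in rad, forces in N, time in s.
With the tool pointing down it reaches from about 350 to 975 mm from the base axis. Payload 7.1 kg.
Tool frame: the origin (TCP) lies midway between the tips of the shut fingers; the grasp point (between the pads) lies 19 mm behind it (ctrl.hold_point_z is the distance from the TCP to the grasp point, in mm); z points along the fingers, y is the direction in which the jaws open and shut (so a half turn about z gives the same grasp; the last joint's range is limited). The gripper opens to 88 mm and grips with 3 to 60 N. Pads are 20 mm wide; open, the fingers measure 115 mm over their backs; the gripper's body (75 mm by 178 mm) begins 61 mm behind the grasp point.
Start: joints at [1.221, 0.423, 1.63, -0, 1.089, -0.019], TCP at [202.968, 591.108, 222.675] pointing down, gripper open.
Joint ranges: [-3, 3], [-0.9, 2.11], [0.09, 2.58], [-1.31, 4.45], [0.11, 2.69], [-2.54, 2.54]. Speed limits (rad/s): [2.39, 2.39, 3.01, 3.14, 3.14, 3.14].

## Interface

Orientations are given as a rotation vector (axis times angle).
In Python, from workcell import ctrl, eyes gives the robot as it stands.
- The arm moves only by the tool move_arm, never from a script. Its argument "deltas" is a list of rows, each a list of 6 numbers: the shift along the tool's x, y, z in mm, then the turn, a rotation vector about the tool's x, y, z in rad. A call has 1 to 5 rows; each row shifts and turns the pose as measured when the row begins, along the tool's axes as they then stand; what a row does not reach is not made up. A row lasts 1/12 s, in which the tool goes at most 41.7 mm and 7.16 degrees, less where a joint would pass 70% of its speed; a pose out of reach is approached as far as the arm can. A call is refused whole if a number of a shift passes 41.7 or a number of a turn 0.125, either way. A call with a gripper value outside its range is refused whole. "hand" is the closure, from -1 (fully open) to 1 (shut), set as the call begins (left out, the last holds). The fingers move at their own pace and stop on an object; the grip force is fixed at half the most. Time passes only in rows, so rows that do not move let the fingers close. It gives the time, the measured TCP pose, the force and the opening at its end, in the units of the state.
- ctrl.get_obs(): the state, without advancing time (a new reading comes with each control period).
- eyes.get_image(name): name is "scene" or "top" or "wrist"; returns a dict with "frame" (480x640x3 uint8, red, green, blue), "range_z" (480x640 float32, mm along the optical axis (not along the pixel's ray), 0 where there is no reading), "fx", "fy", "cx", "cy" (pixels), "D" ([k1, k2, p1, p2, k3] as OpenCV has them; the pictures are not rectified), "cam_to_world" (4x4, takes a point from camera to world coordinates). Camera axes: x right, y down, z forward; pixel columns grow to the right and rows downward; lengths in mm; the calibration is good to about 2 mm. A picture is of the moment at which its call begins.
- ctrl.close_job(): hands the job in, once; it reports no verdict.
The state is a dict: "t": time; "qpos": joint angles; "qvel": joint speeds; "joint_torque": joint torques, N m; "ee_pos": TCP position; "orientation": TCP orientation; "ft_force": force on the tool from outside, world axes, zero at the start; "moment": the same for the moment, N m; "width": finger opening in mm.
Only numpy, scipy, OpenCV 4.12 (cv2) and the standard library are available. Lean on these libraries where they do the work, as an engineer would, in place of code of your own. Each camera call takes 0.05 s, during which the arm holds its last target.

## Working session

There is one attempt and no reset: what is moved stays moved. The work goes in short steps, Python scripts to look and compute and a tool call to move; the robot and the scene stay as the last step left them, time stands still between calls to the robot, and variables do not carry over. Pictures are saved under pics/ and viewed, and the job is handed in when it is done.

Besides the shell and the picture viewer there is one more tool, called in YAML: its name, and indented under it one key for each argument. move_arm: Moves the arm, as the interface text tells. Its arguments: {"type":"object","properties":{"deltas":{"type":"array"},"hand":{"type":"number"}},"required":["deltas"]}

```bash
ls; mkdir -p pics
cat > h.py <<'E'
import numpy as np, cv2
from workcell import ctrl, eyes
def snap(n,f):
    im=eyes.get_image(n); cv2.imwrite(f'pics/{f}.png',im['frame'][:,:,::-1]); np.savez(f'/tmp/{f}.npz',**im); return im
def cloud(im):
    K=np.array([[im['fx'],0,im['cx']],[0,im['fy'],im['cy']],[0,0,1.]])
    u,v=np.meshgrid(np.arange(640),np.arange(480))
    p=cv2.undistortPoints(np.stack([u,v],-1).reshape(-1,1,2).astype(np.float64),K,np.array(im['D'],float)).reshape(480,640,2)
    z=im['range_z'].astype(float); P=np.stack([p[...,0]*z,p[...,1]*z,z,np.ones_like(z)],-1)
    W=P@np.array(im['cam_to_world']).T; W=W[...,:3]; W[z==0]=np.nan; return W
E
python3 - <<'E'
from h import *
for n in ['scene','top','wrist']: 
    im=snap(n,n+'0'); print(n,np.round(im['cam_to_world'],2).tolist())
print(ctrl.get_obs())
E
```

```text
pics
scene [[-0.58, 0.54, -0.61, 1281.25], [0.82, 0.4, -0.42, 543.52], [0.01, -0.74, -0.67, 947.39], [0.0, 0.0, 0.0, 1.0]]
top [[-0.02, -0.99, 0.16, 370.6], [-1.0, 0.02, 0.0, 16.46], [-0.0, -0.16, -0.99, 987.11], [0.0, 0.0, 0.0, 1.0]]
wrist [[0.33, 0.91, 0.27, 130.01], [0.95, -0.31, -0.09, 616.11], [-0.0, 0.28, -0.96, 384.13], [0.0, 0.0, 0.0, 1.0]]
{'t': 0.15, 'qpos': array([ 1.22103319e+00,  4.23661687e-01,  1.63052000e+00, -2.94503176e-05,
        1.08858009e+00, -1.90449775e-02]), 'qvel': array([ 1.95321871e-03, -1.14956280e-03, -2.47443048e-03, -6.33608997e-05,
       -7.80851494e-04,  2.16661430e-03]), 'joint_torque': array([-1.11927070e-04, -5.44980562e+01, -2.73920059e+01,  6.43361360e-02,
        2.04808451e-02, -8.33682179e-05]), 'ee_pos': array([202.81235912, 590.71892863, 222.08033854]), 'orientation': array([-5.17074311e-01, -3.09855603e+00,  1.81271581e-03]), 'ft_force': array([ 0.32522152, -0.77876274,  0.01353017]), 'moment': array([ 0.03132925,  0.03214412, -0.03138585]), 'width': 87.87121743604693}
```

View pics/scene0.png

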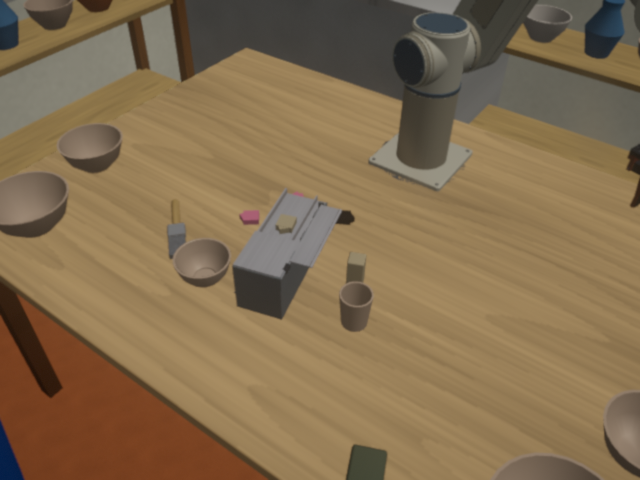

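View pics/top0.png

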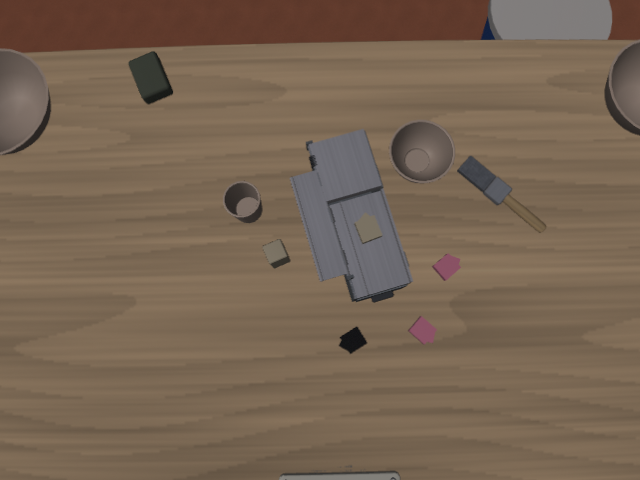

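View pics/wrist0.png

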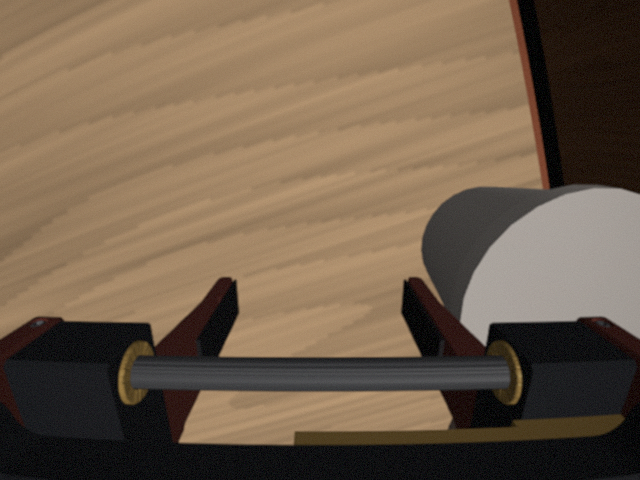

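The top view shows the box with its tray toward the robot (open end near pixel 385,290), the lid at about (345,165), the thumb plate at about (320,225), and the buff shard at (368,227). Next I'll measure the box pose and the shard from depth.

Run:
```python
from h import *
im=dict(np.load('/tmp/top0.npz')); W=cloud(im)
z=W[...,2]
m=(z>60)&(z<160); m[:120]=0;m[310:]=0;m[:,:285]=0;m[:,415:]=0
from collections import Counter
print(np.histogram(z[m],bins=np.arange(60,160,4)))
for nm,lo,hi in (('deck',96,104),('lid/thumb',123,131),('shard',111,119)):
    mm=m&(z>lo)&(z<hi); mm=cv2.morphologyEx(mm.astype(np.uint8),cv2.MORPH_OPEN,np.ones((3,3)))
    n,l,s,c=cv2.connectedComponentsWithStats(mm)
    for i in range(1,n):
        if s[i,4]<80: continue
        q=W[l==i]; r=cv2.minAreaRect(q[:,:2].astype(np.float32))
        print(nm,s[i],c[i],np.round(q.mean(0),1),r)
        print(np.round(cv2.boxPoints(r),1).tolist())
f=im['frame'][110:320,270:430]; cv2.imwrite('pics/topcrop0.png',cv2.resize(f[:,:,::-1],None,fx=3.6,fy=2.85) if 0 else cv2.resize(f[:,:,::-1],(457,600),interpolation=cv2.INTER_CUBIC))
# brownish mask
```

```text
(array([  72,  254,  107,   16,   15,   62,   44,    7,    9,  896, 3410,
        270,  104,  566,  471,  122, 2772, 3965,   84,    0,    0,    0,
          0,    0]), array([ 60,  64,  68,  72,  76,  80,  84,  88,  92,  96, 100, 104, 108,
       112, 116, 120, 124, 128, 132, 136, 140, 144, 148, 152, 156]))
deck [ 343  191   66  101 3086] [377.43583927 244.56124433] [508.6 -72.8 101.2] ((513.9808959960938, -69.97538757324219), (168.44970703125, 70.39553833007812), 15.453225135803223)
[[423.3999938964844, -58.5], [442.20001220703125, -126.30000305175781], [604.5, -81.5], [585.7999877929688, -13.600000381469727]]
deck [330 204  37  93 984] [348.90142276 251.94004065] [496.8 -23.3 101.2] ((500.7274169921875, -21.275493621826172), (167.32122802734375, 24.277694702148438), 14.348898887634277)
[[416.70001220703125, -30.200000762939453], [422.70001220703125, -53.79999923706055], [584.7999877929688, -12.300000190734863], [578.7999877929688, 11.199999809265137]]
lid/thumb [ 293  129   88  152 6114] [333.49313052 192.53631011] [595.7   0.9 128.2] ((577.967529296875, -13.375198364257812), (239.82138061523438, 145.37127685546875), 13.30255126953125)
[[444.5, 29.799999237060547], [478.0, -111.69999694824219], [711.4000244140625, -56.5], [677.9000244140625, 85.0]]
shard [355 214  26  28 467] [367.70021413 227.37044968] [535.8 -55.9 116.1] ((537.2482299804688, -55.56825256347656), (45.39669418334961, 36.767547607421875), 20.531217575073242)
[[509.5, -46.29999923706055], [522.4000244140625, -80.69999694824219], [565.0, -64.80000305175781], [552.0999755859375, -30.399999618530273]]
```

View pics/topcrop0.png

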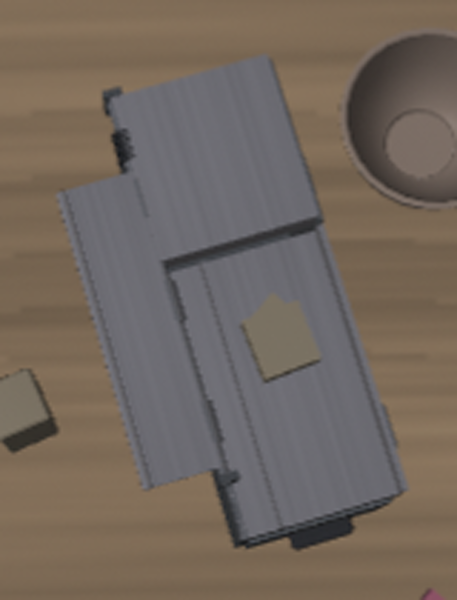

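```bash
cat >> h.py <<'E'
def toB(P,o,yaw):
    c,s=np.cos(yaw),np.sin(yaw); d=P[...,:2]-o; return np.stack([d[...,0]*c+d[...,1]*s,-d[...,0]*s+d[...,1]*c],-1)
def fromB(q,o,yaw):
    c,s=np.cos(yaw),np.sin(yaw); return np.array(o)+np.array([q[0]*c-q[1]*s,q[0]*s+q[1]*c])
E
python3 - <<'E'
from h import *
im=dict(np.load('/tmp/top0.npz')); W=cloud(im); z=W[...,2]
yaw=np.radians(15.2); o=np.zeros(2); c,s=np.cos(yaw),np.sin(yaw)
o=np.array([514,-70.])-np.array([-84*c+17.5*s,-84*s-17.5*c]); print('origin',o)
B=toB(W,o,yaw); X,Y=B[...,0],B[...,1]
top=(z>122)&(z<133)
def edge(mask,along,other,bins,f):
    r=[]
    for a in bins:
        k=mask&(np.abs(along-a)<5); 
        if k.sum()>3: r.append((a,f(other[k])))
    r=np.array(r); p=np.polyfit(r[:,0],r[:,1],1); print(np.round(r[:,1],1), 'slope',p[0])
print('thumb outer y (93)'); edge(top&(Y>50)&(Y<110),X,Y,range(-110,55,15),lambda v:np.percentile(v,97))
print('lid free y (-54)'); edge(top&(X>10)&(X<100),X,Y,range(20,100,10),lambda v:v.min())
print('lid far x (108)'); edge(top&(Y<40)&(Y>-50)&(X>0)&(X<120),Y,X,range(-45,35,10),lambda v:v.max())
print('lid near x (2)'); edge(top&(Y<40)&(Y>-50)&(X>-20)&(X<120),Y,X,range(-45,35,10),lambda v:v.min())
print('thumb near x -125'); edge(top&(Y<90)&(Y>50)&(X<0)&(X>-140),Y,X,range(55,90,10),lambda v:v.min())
d=(z>97)&(z<105)
print('deck front x -168'); edge(d&(Y<15)&(Y>-50)&(X<-130)&(X>-180),Y,X,range(-45,15,10),lambda v:v.min())
print('deck -y edge'); edge(d&(Y<0)&(Y>-54),X,Y,range(-150,-10,15),lambda v:v.min())
print('deck +y edge'); edge(d&(Y>0)&(Y<20),X,Y,range(-150,-10,15),lambda v:v.max())
f=im['frame'].astype(int); br=(f[...,0]-f[...,2]>20)&(X>-160)&(X<0)&(Y>-50)&(Y<16)&(z>105)&(z<122)
q=B[br]; h=cv2.convexHull(q.astype(np.float32))[:,0]; print(br.sum(),q.mean(0),q.min(0),q.max(0)); print(np.round(cv2.approxPolyDP(h,3,True)[:,0],1).tolist())
E
```

```text
origin [590.47307491 -31.08832034]
thumb outer y (93)
[92.7 92.7 93.1 92.6 93.1 92.8 92.8 92.9 93.  92.8 92.9] slope 0.0010904570585501408
lid free y (-54)
[-54.4 -55.5 -54.8 -55.2 -54.6 -54.7 -55.2 -54.3] slope 0.0028574958042626693
lid far x (108)
[109.  107.4 108.1 109.2 108.4 108.  108.5 108.4] slope 0.00032578686993360595
lid near x (2)
[1.6 2.  1.9 1.8 1.6 1.4 1.6 1.2] slope -0.008170512791682997
thumb near x -125
[-133.2 -125.1 -125.  -125.3] slope 0.2376178832182032
deck front x -168
[-168.1 -168.1 -168.  -168.2 -168.2 -168.1] slope -5.115491277103368e-06
deck -y edge
[-52.3 -52.6 -52.4 -52.2 -52.2 -52.2 -52.3 -52.  -52.1 -52.3] slope 0.0021457169214817978
deck +y edge
[17.4 17.3 17.6 17.6 17.6 17.7 17.6 17.8 17.6 18.1] slope 0.004026934402847438
457 [-59.835632    -9.08883776] [-80.37749067 -26.89728598] [-34.1703847    8.91666182]
[[-34.20000076293945, -12.5], [-44.20000076293945, 8.399999618530273], [-79.4000015258789, 4.900000095367432], [-77.80000305175781, -25.700000762939453], [-43.099998474121094, -24.0]]
```

```bash
cat >> h.py <<'E'
from scipy.spatial.transform import Rotation as R
O=np.array([590.47,-31.09]); YAW=np.radians(15.25)
def plan(bx,by,z):
    ob=ctrl.get_obs(); Rm=R.from_rotvec(ob['orientation'])
    c,s=np.cos(YAW),np.sin(YAW)
    T=R.from_matrix(np.array([[-c,-s,0],[-s,c,0],[0,0,-1.]]).T) if 0 else R.from_matrix(np.column_stack([[-c,-s,0],[-s,c,0],[0,0,-1]]))
    p=np.append(fromB((bx,by),O,YAW),z)
    print('t',ob['t'],'B now',np.round(toB(ob['ee_pos'],O,YAW),1),'z',round(ob['ee_pos'][2],1),'w',round(ob['width'],1),'F',np.round(ob['ft_force'],1),'q6',ob['qpos'][5])
    print('target',p,'d tool',np.round(Rm.inv().apply(p-ob['ee_pos']),1),'rot tool',np.round((Rm.inv()*T).as_rotvec(),3))
E
python3 - <<'E'
from h import *
plan(-105,36,200)
E
```

```text
t 0.15 B now [-210.5  701.9] z 222.1 w 87.9 F [ 0.3 -0.8  0. ] q6 -0.019044977465759807
target [479.69820728 -23.97593386 200.        ] d tool [-461.5 -491.5   22.7] rot tool [-0.001 -0.    -0.597]
```

move_arm:
  deltas:
    - [-27, -29, 0, 0, 0, -0.12]
    - [-23.5, -32.5, 0, 0, 0, -0.12]
    - [-19.5, -35, 0, 0, 0, -0.12]
    - [-15, -37, 0, 0, 0, -0.12]
    - [-10.5, -38.5, 0, 0, 0, -0.117]
  hand: -0.77

```text
t: 0.57
ee_pos: [282.5, 410.9, 220.0]
orientation: [0.442, -3.11, -0.002]
ft_force: [1.2, -0.1, -0.0]
width: 77.3
```

move_arm:
  deltas:
    - [-6, -39, 0, 0, 0, 0]
    - [-6, -39, 0, 0, 0, 0]
    - [-6, -39, 0, 0, 0, 0]
    - [-6, -39, 0, 0, 0, 0]
    - [-6, -39, 0, 0, 0, 0]

```text
t: 0.98
ee_pos: [367.7, 223.5, 219.4]
orientation: [0.458, -3.107, -0.001]
ft_force: [0.0, 0.1, -0.5]
width: 77.3
```

Run:
```python
from h import *
plan(-105,36,200)
```

```text
t 0.9833 B now [-148.   304.2] z 219.4 w 77.3 F [ 0.   0.1 -0.5] q6 -1.34671322617083
target [479.69820728 -23.97593386 200.        ] d tool [ -35.8 -269.3   19.2] rot tool [ 0.001 -0.001  0.027]
```

move_arm:
  deltas:
    - [-5, -39, 0, 0, 0, 0.02]
    - [-5, -39, 0, 0, 0, 0]
    - [-5, -39, 0, 0, 0, 0]
    - [-5, -39, 0, 0, 0, 0]
    - [-5, -39, 0, 0, 0, 0]

```text
t: 1.4
ee_pos: [446.5, 33.0, 219.8]
orientation: [-0.427, 3.111, 0.002]
ft_force: [0.9, 0.3, 0.5]
width: 77.8
```

Run:
```python
from h import *
plan(-105,36,180)
```

```text
t 1.4 B now [-122.    99.7] z 219.8 w 77.8 F [0.9 0.3 0.5] q6 -1.7980521989307983
target [479.69820728 -23.97593386 180.        ] d tool [-16.5 -63.8  39.8] rot tool [0.001 0.001 0.006]
```

move_arm:
  deltas:
    - [-6, -25, 5, 0, 0, 0.006]
    - [-5, -25, 10, 0, 0, 0]
    - [-4, -14, 12, 0, 0, 0]
    - [0, 0, 10, 0, 0, 0]
    - [0, 0, 0, 0, 0, 0]

```text
t: 1.82
ee_pos: [482.0, -35.4, 182.1]
orientation: [-0.401, 3.111, -0.001]
ft_force: [-0.5, -0.7, -1.1]
width: 77.5
```

Run:
```python
from h import *
plan(-105,36,145)
snap('wrist','w1');snap('top','t1')
```

```text
t 1.8167 B now [-105.8   24.4] z 182.1 w 77.5 F [-0.5 -0.7 -1.1] q6 -1.9260644985377398
target [479.69820728 -23.97593386 145.        ] d tool [-0.5 11.7 37.1] rot tool [-0.001  0.005 -0.01 ]
```

View pics/w1.png

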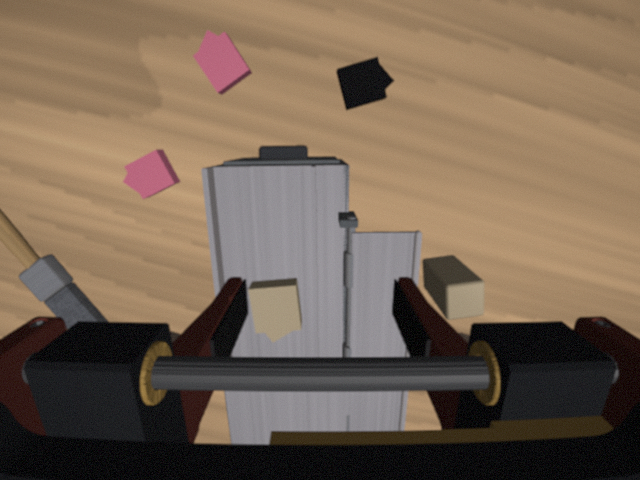

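View pics/t1.png

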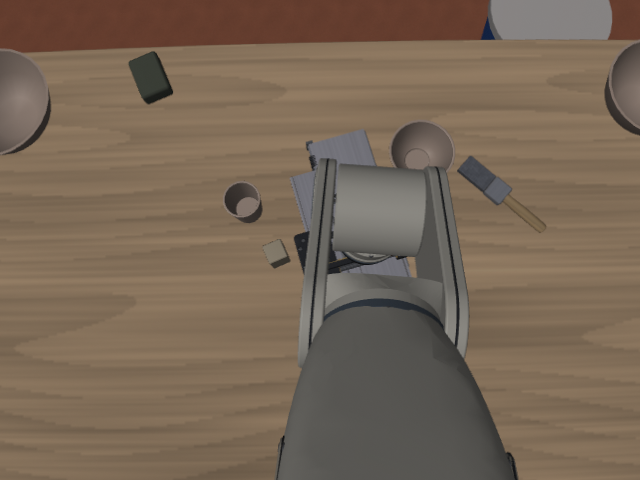

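The wrist view has the shard at (275,308), pointed end toward the lid, with the thumb plate between the rod and the right finger at (385,290). The prop, at (453,287), is well clear. Next I align and descend.

move_arm:
  deltas:
    - [0, 6, 6, 0, 0, -0.01]
    - [0, 5.7, 10, 0, 0, 0]
    - [0, 0, 12, 0, 0, 0]
    - [0, 0, 9, 0, 0, 0]
    - [0, 0, 0, 0, 0, 0]

```text
t: 2.33
ee_pos: [478.6, -17.2, 145.7]
orientation: [-0.43, 3.102, -0.001]
ft_force: [-1.2, 0.1, -0.2]
width: 77.8
```

Run:
```python
from h import *
plan(-105,36,109)
snap('wrist','w2')
```

```text
t 2.3333 B now [-104.3   42.9] z 145.7 w 77.8 F [-1.2  0.1 -0.2] q6 -1.9086547163118661
target [479.69820728 -23.97593386 109.        ] d tool [ 1.1 -6.8 36.7] rot tool [-0.002  0.01   0.009]
```

View pics/w2.png

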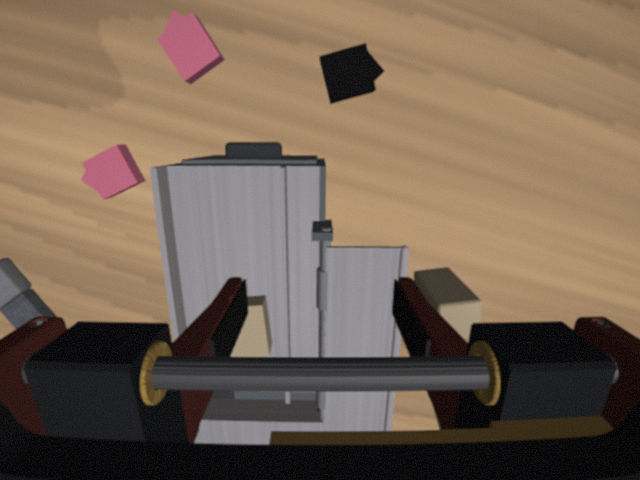

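move_arm:
  deltas:
    - [1, -5, 2, 0, 0.01, 0.005]
    - [0, 0, 2, 0, 0, 0]
    - [0, 0, 0, 0, 0, 0]

```text
t: 2.63
ee_pos: [479.5, -21.8, 142.5]
orientation: [-0.425, 3.113, -0.004]
ft_force: [0.1, -0.2, 0.3]
width: 78.0
```

Run:
```python
from h import *
plan(-105,36,109)
```

```text
t 2.6333 B now [-104.6   38.2] z 142.5 w 78.0 F [ 0.1 -0.2  0.3] q6 -1.9085250596755179
target [479.69820728 -23.97593386 109.        ] d tool [ 0.4 -2.1 33.5] rot tool [-0.003 -0.     0.006]
```

move_arm:
  deltas:
    - [0, -2, 5, 0, 0, 0.006]
    - [0, 0, 6, 0, 0, 0]
    - [0, 0, 6, 0, 0, 0]
    - [0, 0, 6, 0, 0, 0]
    - [0, 0, 0, 0, 0, 0]

```text
t: 3.05
ee_pos: [481.7, -24.4, 118.6]
orientation: [-0.412, 3.111, -0.004]
ft_force: [0.6, 0.8, 2.2]
width: 77.7
```

Run:
```python
from h import *
plan(-105,36,109)
```

```text
t 3.05 B now [-103.2   35.1] z 118.6 w 77.7 F [0.6 0.8 2.2] q6 -1.9059022621416453
target [479.69820728 -23.97593386 109.        ] d tool [1.8 0.9 9.6] rot tool [-0.003  0.003 -0.003]
```

move_arm:
  deltas:
    - [1.5, 0.8, 5, 0, 0, 0]
    - [0, 0, 4.5, 0, 0, 0]
    - [0, 0, 1, 0, 0, 0]
    - [0, 0, 0, 0, 0, 0]

```text
t: 3.38
ee_pos: [481.2, -24.3, 108.0]
orientation: [-0.411, 3.109, -0.005]
ft_force: [-3.2, 0.8, 14.4]
width: 77.8
```

Run:
```python
from h import *
plan(-80,36,108)
for n in ['wrist','scene']:
    snap(n,n+'3')
im=cv2.imread('pics/scene3.png')[150:350,180:420]; cv2.imwrite('pics/scene3c.png',cv2.resize(im,(720,600),interpolation=cv2.INTER_CUBIC))
```

```text
t 3.3833 B now [-103.6   35.2] z 108.0 w 77.8 F [-3.2  0.8 14.4] q6 -1.905411039987559
target [503.81789037 -17.4001535  108.        ] d tool [-23.6   0.8   0.1] rot tool [-0.004  0.005 -0.003]
```

View pics/wrist3.png

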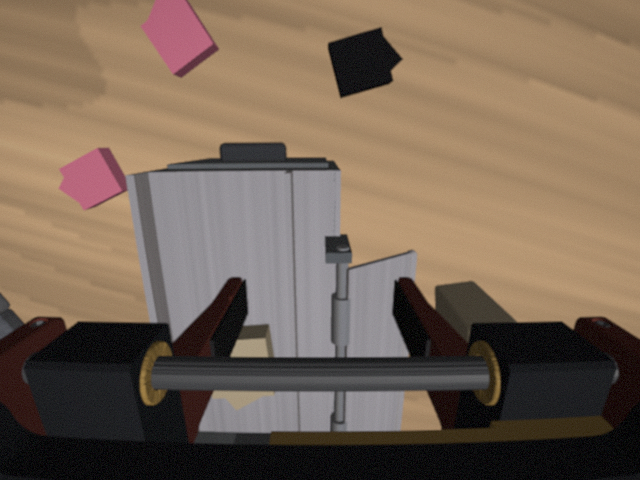

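View pics/scene3c.png

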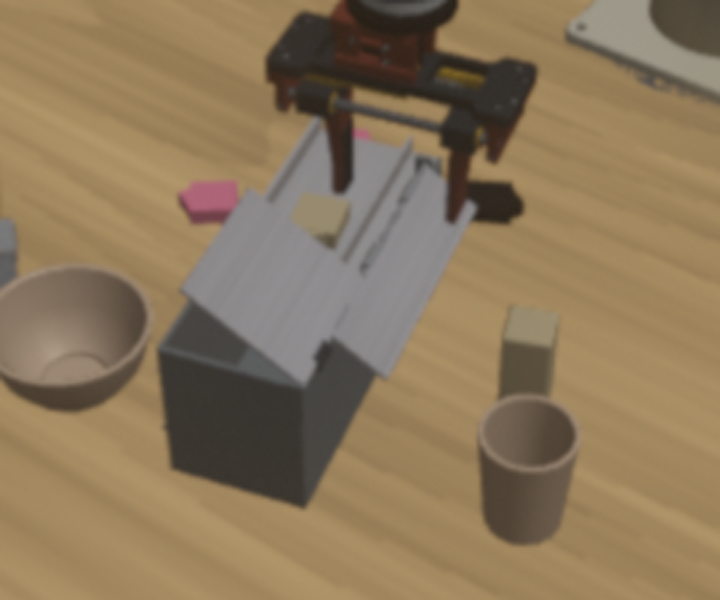

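The scene view shows the lid up with its free edge at about (215,245), the tray finger behind the shard, and the other finger on the thumb plate. I read 14 N, so I may be near the lid's stop and will ease up by 1 mm. Then I start pushing.

move_arm:
  deltas:
    - [0, 0, -1.5, 0, 0, 0]
    - [-4, 0, 0, 0, 0, 0]
    - [-5, 0.5, 0, 0, 0, 0]
    - [-5, 0, 0, 0, 0, 0]
    - [0, 0, 0, 0, 0, 0]

```text
t: 3.9
ee_pos: [492.9, -19.3, 108.5]
orientation: [-0.412, 3.114, -0.003]
ft_force: [0.0, 0.7, 3.0]
width: 77.9
```

```bash
cat >> h.py <<'E'
def status(tag):
    im=snap('scene',tag); W=cloud(im); B=toB(W,O,YAW); X,Y=B[...,0],B[...,1]; z=W[...,2]
    k=(X>40)&(X<105)&(Y>-45)&(Y<35)&(z>110)
    if k.sum()>50: p=np.polyfit(Y[k],z[k],1); print('lid angle',-np.arctan(p[0]),k.sum())
    f=im['frame'].astype(int); br=(f[...,0]-f[...,2]>22)&(X>-160)&(X<20)&(Y>-50)&(Y<16)&(z>103)&(z<125)
    if br.sum()>5:
        q=B[br]; print('shard px',br.sum(),np.round(q.mean(0),1),np.round(q.min(0),1),np.round(q.max(0),1))
        t=br&(z>112); q=B[t]
        if len(q)>5: h=cv2.convexHull(q.astype(np.float32))[:,0]; print(np.round(cv2.approxPolyDP(h,2.5,True)[:,0],1).tolist())
    c=cv2.imread(f'pics/{tag}.png')[150:350,180:420]; cv2.imwrite(f'pics/{tag}c.png',cv2.resize(c,(720,600),interpolation=cv2.INTER_CUBIC))
E
python3 - <<'E'
from h import *
plan(-80,36,108)
status('s4')
E
```

```text
t 3.9 B now [-91.  37.] z 108.5 w 77.9 F [0.  0.7 3. ] q6 -1.8942572386217438
target [503.81789037 -17.4001535  108.        ] d tool [-11.   -1.    0.5] rot tool [-0.002 -0.    -0.003]
lid angle 0.5105364092998672 1205
shard px 229 [-60.2  -6.8] [-83.6 -28. ] [-37.8   9.9]
[[-37.79999923706055, -3.5], [-42.0, 6.099999904632568], [-49.599998474121094, 9.899999618530273], [-78.0999984741211, 5.400000095367432], [-83.4000015258789, -8.399999618530273], [-77.19999694824219, -26.799999237060547], [-55.29999923706055, -26.899999618530273], [-48.20000076293945, -23.899999618530273]]
```

View pics/s4c.png

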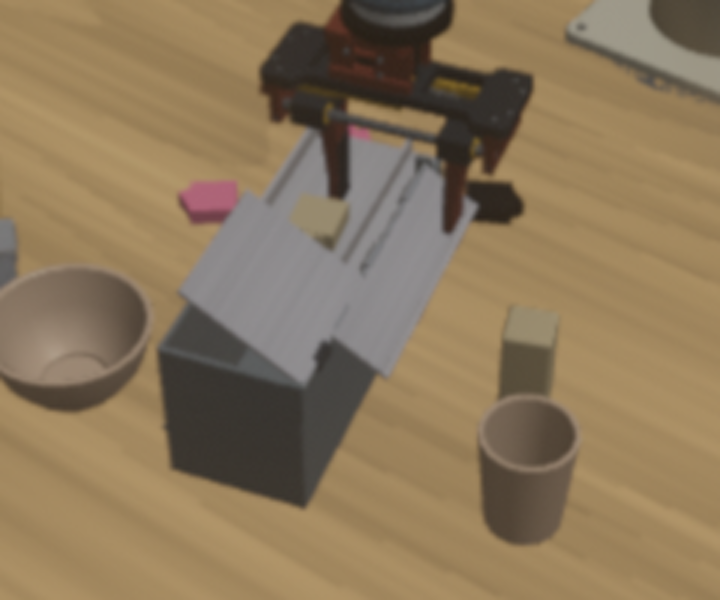

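move_arm:
  deltas:
    - [-4, -1, 0.3, 0, 0, 0]
    - [-5, 0, 0, 0, 0, 0]
    - [-5, 0, 0, 0, 0, 0]
    - [-5, 0, 0, 0, 0, 0]
    - [0, 0, 0, 0, 0, 0]

```text
t: 4.37
ee_pos: [509.9, -14.4, 107.1]
orientation: [0.412, -3.107, 0.0]
ft_force: [-1.8, 1.9, 5.2]
width: 77.8
```

Run:
```python
from h import *
plan(-60,36,108)
status('s5')
```

```text
t 4.3667 B now [-73.4  37.3] z 107.1 w 77.8 F [-1.8  1.9  5.2] q6 -1.8837241060459453
target [523.11363685 -12.13952921 108.        ] d tool [-13.4  -1.2  -1. ] rot tool [ 0.001 -0.007 -0.003]
lid angle 0.5156961071947276 1195
shard px 131 [-51.8  -6.8] [-67.2 -28.4] [-32.6   6.9]
[[-32.599998474121094, 3.200000047683716], [-40.599998474121094, 6.800000190734863], [-60.400001525878906, 5.599999904632568], [-67.19999694824219, -1.7999999523162842], [-64.69999694824219, -24.0], [-58.70000076293945, -28.399999618530273], [-51.20000076293945, -27.5]]
```

View pics/s5c.png

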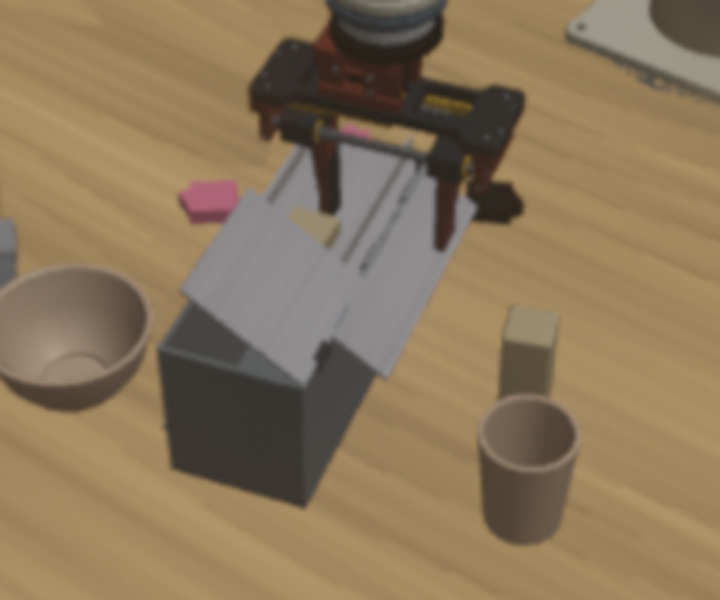

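move_arm:
  deltas:
    - [-5, -1, -1, 0, 0, 0]
    - [-5, 0, 0, 0, 0, 0]
    - [-5, -0.5, 0, 0, 0, 0]
    - [-5, 0, 0, 0, 0, 0]
    - [0, 0, 0, 0, 0, 0]

```text
t: 4.83
ee_pos: [529.5, -10.1, 107.7]
orientation: [0.411, -3.104, -0.001]
ft_force: [-2.2, 2.9, 4.7]
width: 78.0
```

Run:
```python
from h import *
plan(-40,36,108)
status('s6')
snap('wrist','w6')
```

```text
t 4.8333 B now [-53.3  36.3] z 107.7 w 78.0 F [-2.2  2.9  4.7] q6 -1.8743228105006884
target [542.40938333  -6.87890492 108.        ] d tool [-13.3  -0.3  -0.4] rot tool [ 0.002 -0.011 -0.003]
lid angle 0.48638396508000337 1194
shard px 17 [-39.5  -0.7] [-46.6  -8.4] [-33.7   5.3]
[[-33.70000076293945, 5.0], [-39.0, 5.099999904632568], [-46.599998474121094, -2.700000047683716], [-43.900001525878906, -8.399999618530273], [-36.099998474121094, -2.700000047683716]]
```

View pics/s6c.png

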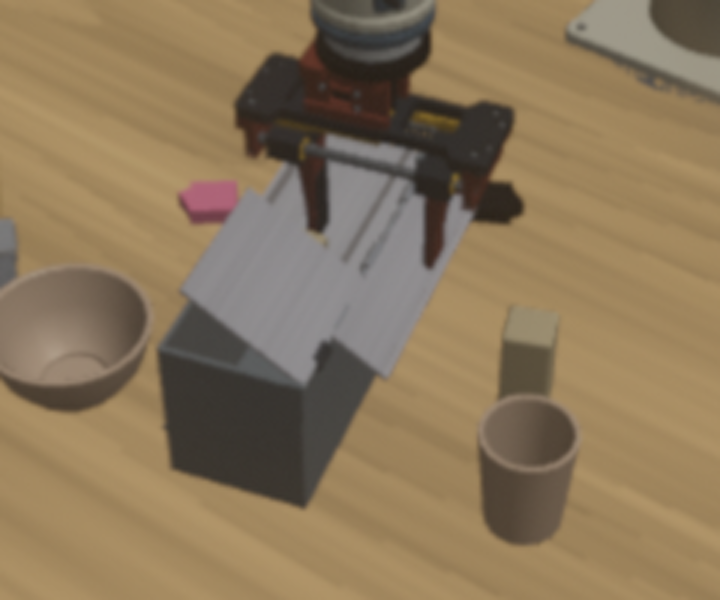

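View pics/w6.png

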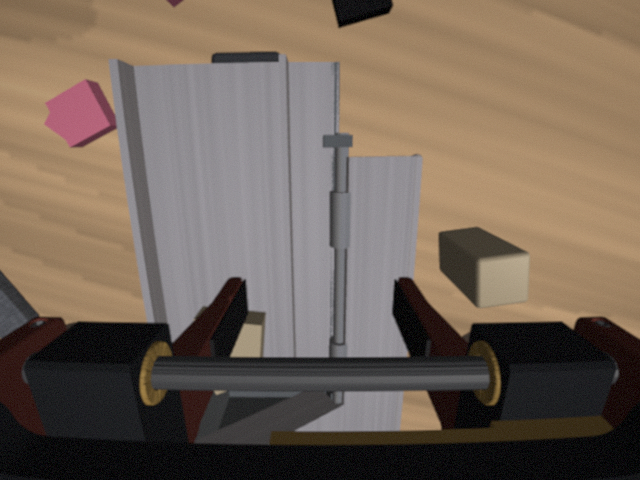

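The finger has pushed the shard about 25 mm and it is still square to it, with its rear edge at (250,313) in the wrist view. The lid holds at about 0.5 rad.

move_arm:
  deltas:
    - [-5, 0, 0, 0, 0, 0]
    - [-5, 0, 0, 0, 0, 0]
    - [-5, 0, 0, 0, 0, 0]
    - [-5, 0, 0, 0, 0, 0]
    - [0, 0, 0, 0, 0, 0]

```text
t: 5.35
ee_pos: [547.0, -4.7, 107.2]
orientation: [0.411, -3.099, -0.002]
ft_force: [-0.8, 2.9, 4.6]
width: 77.6
```

Run:
```python
from h import *
plan(-20,36,108)
status('s7')
snap('wrist','w7')
```

```text
t 5.35 B now [-35.   36.9] z 107.2 w 77.6 F [-0.8  2.9  4.6] q6 -1.8631456033930238
target [561.7051298   -1.61828063 108.        ] d tool [-15.   -0.9  -1. ] rot tool [ 0.004 -0.016 -0.003]
lid angle 0.4966781314111281 1211
```

View pics/w7.png

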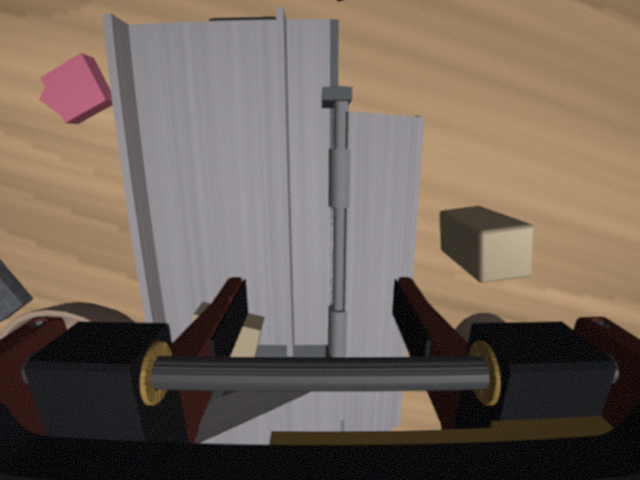

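move_arm:
  deltas:
    - [-4, -2, -1, 0, 0, 0]
    - [-5, -1, 0, 0, 0, 0]
    - [-5, 0, 0, 0, 0, 0]
    - [-3, 0, 0, 0, 0, 0]
    - [0, 0, 0, 0, 0, 0]

```text
t: 5.87
ee_pos: [557.6, -2.6, 107.6]
orientation: [0.41, -3.085, -0.007]
ft_force: [-1.5, 2.8, 5.4]
width: 77.6
```

Run:
```python
from h import *
plan(-12,36,108)
status('s8')
snap('wrist','w8')
```

```text
t 5.8667 B now [-24.2  36.1] z 107.6 w 77.6 F [-1.5  2.8  5.4] q6 -1.8609687903498737
target [5.69423428e+02 4.85969084e-01 1.08000000e+02] d tool [-12.2  -0.1  -0.8] rot tool [ 0.008 -0.029 -0.002]
lid angle 0.5056628395822764 1209
```

View pics/w8.png

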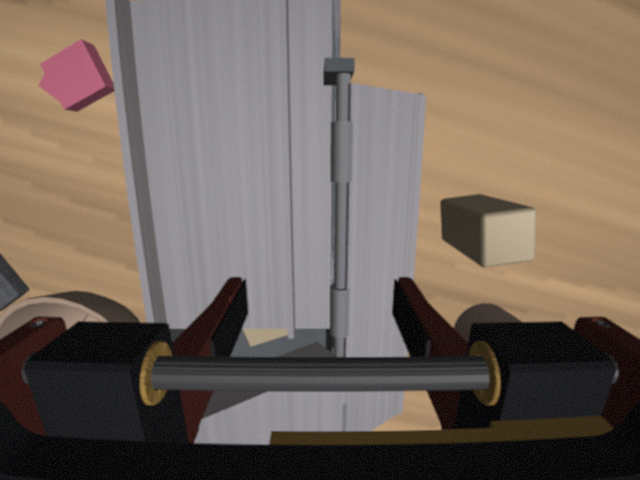

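View pics/s8c.png

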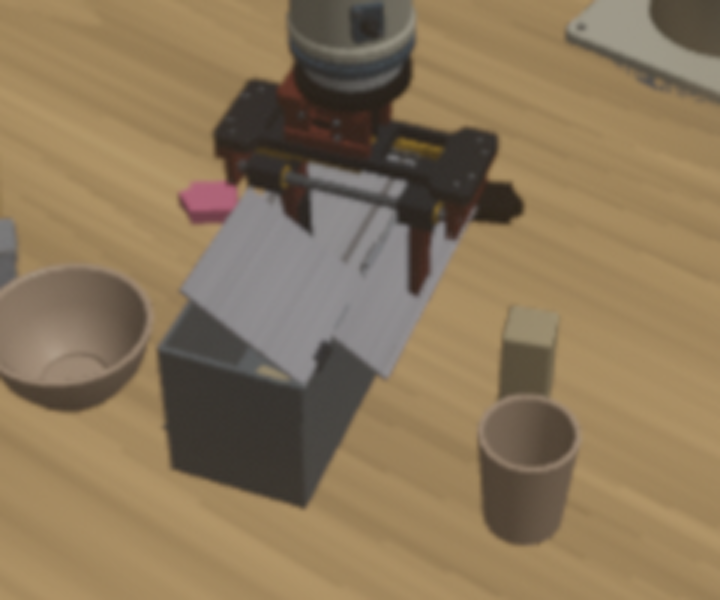

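Run:
```python
from h import *
for tag in ('s8','w8'):
    im=dict(np.load(f'/tmp/{tag}.npz')); W=cloud(im); B=toB(W,O,YAW); f=im['frame'].astype(int)
    br=(f[...,0]-f[...,2]>15)&(B[...,0]>-60)&(B[...,0]<110)&(B[...,1]>-56)&(B[...,1]<45)&(W[...,2]<119)
    print(tag,br.sum(),np.round(np.c_[B[br],W[br][:,2]][::8],0).tolist()[:25])
```

```text
s8 262 [[95.0, -55.0, 119.0], [103.0, -55.0, 104.0], [10.0, -29.0, 18.0], [12.0, -23.0, 19.0], [104.0, -53.0, 94.0], [104.0, -53.0, 91.0], [105.0, -54.0, 78.0], [108.0, -51.0, 70.0], [109.0, -52.0, 50.0], [105.0, -53.0, 33.0], [105.0, -55.0, 17.0], [108.0, -50.0, 9.0], [106.0, -51.0, 1.0], [105.0, -50.0, -3.0], [104.0, -32.0, 3.0], [105.0, -36.0, -1.0], [110.0, -38.0, 0.0], [104.0, -22.0, 1.0], [107.0, -23.0, 1.0], [110.0, -27.0, -1.0], [108.0, -4.0, 6.0], [107.0, -5.0, 1.0], [108.0, -5.0, -0.0], [104.0, 12.0, 2.0], [107.0, 10.0, 1.0]]
w8 649 [[-57.0, -55.0, 115.0], [-35.0, -6.0, 109.0], [-35.0, -7.0, 110.0], [-35.0, -8.0, 112.0], [-35.0, -11.0, 113.0], [-35.0, -5.0, 114.0], [-35.0, -8.0, 114.0], [-33.0, -5.0, 111.0], [-34.0, -6.0, 115.0], [-34.0, -9.0, 117.0], [-35.0, -5.0, 118.0], [-35.0, -8.0, 118.0], [-33.0, -5.0, 115.0], [-31.0, -56.0, 115.0], [45.0, -25.0, 19.0], [45.0, -4.0, 19.0], [46.0, -28.0, 18.0], [46.0, -21.0, 19.0], [46.0, -15.0, 19.0], [45.0, -8.0, 19.0], [46.0, -1.0, 19.0], [46.0, 6.0, 18.0], [46.0, -26.0, 19.0], [47.0, -19.0, 19.0], [47.0, -12.0, 19.0]]
```

The depth readings put the shard's top face at z ≈ 19 mm (4 mm floor plus 15 mm thickness), so it has dropped and lies flat in the box. I back off a little with the lid still held, then lift to let it shut.

move_arm:
  deltas:
    - [6, 0, -0.5, 0, -0.01, 0]
    - [8, 0, 0, 0, -0.01, 0]
    - [8, 0, 0, 0, 0, 0]
    - [0, 0, -5, 0, 0, 0]
    - [0, 0, -6, 0, 0, 0]

```text
t: 6.38
ee_pos: [536.6, -9.5, 119.9]
orientation: [0.412, -3.114, -0.01]
ft_force: [1.7, 1.5, 1.4]
width: 77.5
```

move_arm:
  deltas:
    - [0, 0, -6, 0, 0, 0]
    - [0, 0, -7, 0, 0, 0]
    - [0, 0, -8, 0, 0, 0]
    - [0, 0, -12, 0, 0, 0]
    - [0, 0, -15, 0, 0, 0]

```text
t: 6.8
ee_pos: [534.9, -11.4, 170.5]
orientation: [0.412, -3.109, -0.007]
ft_force: [0.9, -0.3, -0.2]
width: 77.6
```

move_arm:
  deltas:
    - [0, 0, -25, 0, 0, 0]
    - [0, 0, -30, 0, 0, 0]
    - [20, 0, -20, 0, 0, 0]
    - [30, 0, 0, 0, 0, 0]
    - [30, 0, 0, 0, 0, 0]

```text
t: 7.22
ee_pos: [462.4, -33.5, 255.3]
orientation: [-0.417, 3.111, 0.001]
ft_force: [-1.1, -0.7, 0.3]
width: 77.6
```

move_arm:
  deltas:
    - [30, 0, 0, 0, 0, 0]
    - [30, 0, 0, 0, 0, 0]
    - [0, 0, 0, 0, 0, 0]
    - [0, 0, 0, 0, 0, 0]
    - [0, 0, 0, 0, 0, 0]

```text
t: 7.63
ee_pos: [398.2, -51.2, 258.9]
orientation: [-0.416, 3.109, -0.004]
ft_force: [-0.6, 0.7, 0.5]
width: 77.7
```

Run:
```python
from h import *
plan(-100,36,220)
status('s9'); snap('top','t9')
```

```text
t 7.6333 B now [-190.8   31.2] z 258.9 w 77.7 F [-0.6  0.7  0.5] q6 -1.9926027191778428
target [484.5221439  -22.66077779 220.        ] d tool [-90.6   5.   39.3] rot tool [-0.003  0.005 -0.   ]
lid angle -0.008664656713775979 1026
```

View pics/s9.png

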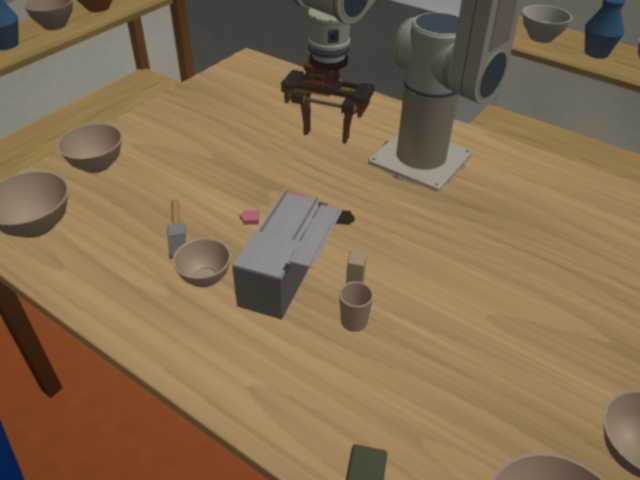

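View pics/t9.png

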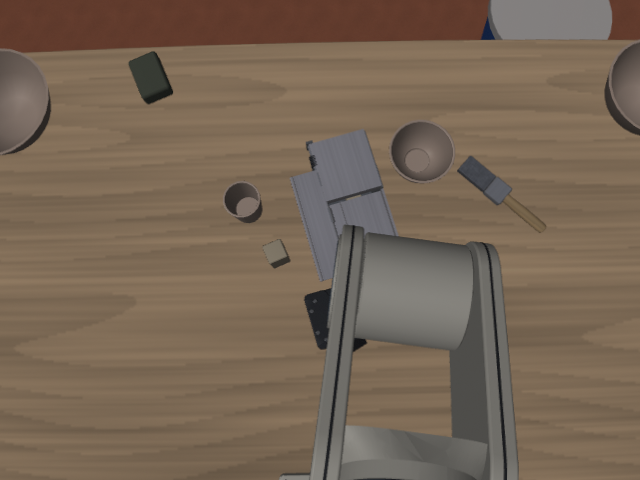

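The lid is shut (about 0 rad) and the tray is empty. Bowl (422,153), beaker (243,200), prop (275,253) and brush (500,193) are where they were at the start, and the arm is clear of everything. I'm handing in.

```bash
python3 -c "
from workcell import ctrl
print(ctrl.close_job())"
```

```text
the job is handed in; nothing more can be done
None
```

The shard is in the scrap box and the lid has sprung shut. One fingertip held the thumb plate down, keeping the lid near 0.5 rad, while the other pushed the shard about 60 mm along the tray until it dropped in. It was never gripped or lifted.

**Checks before hand-in:**
- **Shard:** it lay flat on the box floor, with its top about 19 mm above the bench. I measured this while the lid was still open. It was off the tray after the lid closed.
- **Lid:** measured at -0.01 rad, so fully shut.
- **Other objects:** bowl, beaker, prop and brush looked unmoved in the pictures. I did not measure their positions.
- **Robot:** the gripper was clear of everything, at about 7.6 s of the 35 s allowed.

**Small disagreements:**
- **Force:** the highest force I read was about 14 N, for a moment when the plate was pressed down, probably at the lid's stop. I eased off about 1 mm.
- **Lid angle:** it measured 0.49 to 0.52 rad, below the 0.56 I expected, but still high enough for the shard to pass.
- **Shard turn:** it turned slightly late in the push, without harm.

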